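Scan the middle rook's base label

ROBOT

A 6-joint arm with a two-finger parallel gripper is mounted at the origin on the work surface. World frame = base frame: x ahead of the robot, y to its left, z up, the work surface at z = 0. Lengths are in mm, angles in rad, forces in N, time in s.
With the tool pointing down it reaches from about 350 to 950 mm from the base axis. Payload 17.4 kg.
Tool frame: the origin (TCP) lies at the centre of the arm's flange, where the gripper is bolted on; the fingertips stand 186 mm ahead of it and the grasp point (between the pads) lies 167 mm ahead of it; z points along the fingers, y is the line along which they close (so a half turn about z gives the same grasp; the last joint's range is limited). The gripper opens to 93 mm and grips with 3 to 60 N. Pads are 15 mm wide; open, the fingers measure 128 mm over their backs; the gripper's body (75 mm by 188 mm) begins 65 mm behind the grasp point.
Start: joints at [-1.207, 0.116, 1.442, -0, 1.584, -0.038], TCP at [263.968, -621.253, 404.746] pointing down, gripper open.
Joint ranges: [-2.83, 2.83], [-0.83, 2.19], [0.07, 2.5], [-1.14, 4.28], [0.01, 3], [-2.97, 2.97]. Speed limits (rad/s): [1.89, 1.89, 2.22, 3.14, 3.14, 3.14].

INTERFACE

Orientations are given as a unit quaternion [x, y, z, w].
In Python, from cell import read_state, optics, close_job gives the robot as it stands. The module is installed in compiled form; this text tells all that it offers.
- The arm moves only by the tool step_arm, never from a script. Its argument "commands" is a list of rows, each an object of numbers: "tx", "ty", "tz": the shift along the tool's x, y, z in units of 20 cm (1.0 is 20 cm); "spin": the turn about the tool's z in units of 60 degrees (1.0 is 60 degrees); "fingers": the opening, from -1 (shut) to 1 (fully open). In form: [{"tx": .., "ty": .., "tz": .., "spin": .., "fingers": ..}, ...]. A call has 1 to 5 rows; each row is the pose to reach, as a shift and turn from the pose commanded when the call began, along the tool's axes at that moment; what a row does not reach only later rows make up. A row lasts 1/12 s, in which the tool goes at most 41.7 mm and 7.16 degrees, less where a joint would pass 70% of its speed; a pose out of reach is approached as far as the arm can. A call with a number of a shift or a turn outside -1 to 1 is refused whole. A call with a gripper value outside its range is refused whole. The fingers move at their own pace and stop on an object; "newtons" is the grip in N (left out, the last holds). Time passes only in rows, so rows that repeat a pose let the fingers close. It gives the time, the measured TCP pose, the force, the opening and the grip force at its end, in the units of the state.
- read_state(): the state, without advancing time (a new reading comes with each control period).
- optics.camera(name): name is "side" or "top" or "wrist"; returns a dict with "image" (384x512x3 uint8, blue, green, red), "range_z" (384x512 float32, mm along the optical axis (not along the pixel's ray), 0 where there is no reading), "fx", "fy", "cx", "cy" (pixels), "camera_from_world" (4x4, takes a point from world to camera coordinates). Camera axes: x right, y down, z forward; pixel columns grow to the right and rows downward; lengths in mm; the calibration is good to about 2 mm. A picture is of the moment at which its call begins.
- close_job(): hands the job in; it is judged then, once.
The state is a dict: "time_s": time; "q": joint angles; "joint_vel": joint speeds; "effort": joint torques, N m; "tcp_pos": TCP position; "tcp_rot": TCP orientation; "ft_force": force on the tool from outside, world axes, zero at the start; "torque": the same for the moment, N m; "grip_width": opening from 0.0 (shut) to 1.0 (fully open); "grip_force": force on a finger pad.
Only numpy, scipy, OpenCV 4.12 (cv2) and the standard library are available. Lean on these libraries where they do the work, as an engineer would, in place of code of your own. Each camera call takes 0.05 s, during which the arm holds its last target. There are 200 camera calls.

TASK

One rook has to be booked out on the loan scanner: of the three ivory rooks in the wooden piece rack take the middle-sized one, draw it upright out of its socket until it is clear of the rack, then tip it over so that the code label under its base squarely faces the scanner's window, centred and about 10 cm away from it. Finish while still holding it there in the gripper, raised and steady; do not touch the scanner, and leave the other pieces in the rack and everything else on the table as they are.

Things in the scene. Friction and masses are not known exactly. Their poses are not given: they have to be found in the camera images.
- rack: Dark wooden piece rack, fixed: a block 70 mm (its x) by 280 mm (its y) by 32 mm high with four round blind sockets in one row along its y, at y = -99, -33, +33 and +99 mm; each socket is 46 mm across and 15 mm deep, so its floor is 17 mm above the table. Origin at the centre of the underside, z up. The three rooks and a pawn stand in the four sockets in any order.
- rook_mid: Ivory plastic rook, the middle-sized of the three, 57 mm tall: base 34 mm across, stem 18 mm, straight-sided turret 25 mm across from 41 mm above the underside to the top; about 46 g. Origin at the centre of the underside, z along its axis to the top. Loose in a socket. The one to take. A white code label is on its felted underside: its centre is this origin, it faces along -z.
- rook_small: Ivory plastic rook, the smallest of the three, 45 mm tall: base 27 mm across, stem 14 mm, straight-sided turret 20 mm across from 32 mm above the underside to the top; about 26 g. Origin at the centre of the underside, z along its axis to the top. Loose in a socket.
- rook_large: Ivory plastic rook, the largest of the three, 70 mm tall: base 41 mm across, stem 22 mm, straight-sided turret 31 mm across from 51 mm above the underside to the top; about 85 g. Origin at the centre of the underside, z along its axis to the top. Loose in a socket.
- pawn: Ivory-toned pawn, 45 mm tall, base 28 mm across, in the fourth socket. Origin at the centre of the underside, z up. Leave it.
- scan_window: Scanner head, fixed on its stand: black box 84 (x) by 70 (y) mm, 48 mm deep behind a dark red window; its frame stands 2 mm proud. Origin at the centre of the window, 125 mm above the table; z points straight out of the window, which is 45 degrees upward and, at scanner yaw 0, towards the robot (-x); y is level.
- scanner: Stand of the scanner (it carries the head): round black foot 104 mm across, stem and tilt knuckle behind the head; whole device about 170 mm high and fixed to the table. Origin at the centre of the foot's underside, z up, x away from the side the window looks to. The window's centre is at x = -6 mm, z = 125 mm of this frame.
- king: Black plastic king, 97 mm tall, base 38 mm across, standing on the table, bystander. Origin at the centre of the underside, z up.
- bell: Brass hand bell with dark wooden handle, 105 mm tall, 72 mm across, standing mouth down, bystander. Origin at the centre of the underside.
- coaster: White ceramic coaster with cork underside, 100 mm across, 8 mm thick, lying on the table, bystander. Origin at the centre of the underside.
- clock: Grey digital chess clock, 75 mm (x) by 165 mm (y) by 63 mm high, bystander. Origin at the centre of the underside.
- tray: Open oak tray 260 mm (x) by 200 mm (y) by 45 mm high with a wooden piece chute, 115 mm wide, rising from it towards the tray's +y side to 200 mm height about 300 mm from the origin; fixed, bystander. Origin at the centre of the tray's underside.
Mind the look-alikes: they are no part of the job. What is shaped like the rook_mid but orange or purple is not meant. What is shaped like the pawn but yellow is not meant.

How it is judged:
By the outcome, as a careful person would: the job done as asked, in the order asked, and still so for the second after the job is handed in, while the arm keeps its last pose, push and grip.
It also fails if it takes over 40 s, if anything falls off the work surface, if the arm or the gripper's body presses on something with over 40 N, if the wrist force passes 120 N, or if a joint passes its speed limit or range.

## Working session

There is one attempt and no reset: what is moved stays moved. The work goes in short steps, Python scripts to look and compute and a tool call to move; the robot and the scene stay as the last step left them, time stands still between calls to the robot, and variables do not carry over. Pictures are saved under pics/ and viewed, at most 10 in all, crops included, and the job is handed in when it is done.

Besides the shell and the picture viewer there is one more tool, called after "Request:" as a command line: name --argument value ..., lists and objects as JSON in quotes. step_arm: Moves the arm, as the interface text tells. Its arguments: {"type":"object","properties":{"commands":{"type":"array","items":{"type":"object","properties":{"tx":{"type":"number","minimum":-1,"maximum":1},"ty":{"type":"number","minimum":-1,"maximum":1},"tz":{"type":"number","minimum":-1,"maximum":1},"spin":{"type":"number","minimum":-1,"maximum":1},"fingers":{"type":"number"}}}},"newtons":{"type":"number"}},"required":["commands"]}

```bash
mkdir -p pics; cat > h.py <<'E'
import numpy as np, cv2
from cell import read_state, optics, close_job
def snap(n):
    c=optics.camera(n); np.savez(f'{n}.npz',**c); return c
def load(n): return dict(np.load(f'{n}.npz'))
def pt(c,u,v,d=None):
    z=d if d is not None else float(np.median([x for x in c['range_z'][v-1:v+2,u-1:u+2].ravel() if x>0]))
    p=np.array([(u-c['cx'])/c['fx']*z,(v-c['cy'])/c['fy']*z,z,1])
    return (np.linalg.inv(c['camera_from_world'])@p)[:3]
def cloud(c):
    v,u=np.mgrid[:384,:512]; z=c['range_z']
    P=np.stack([(u-c['cx'])/c['fx']*z,(v-c['cy'])/c['fy']*z,z,np.ones_like(z)],-1)
    W=(P@np.linalg.inv(c['camera_from_world']).T)[...,:3]; W[z<=0]=np.nan
    return W
def proj(c,p):
    q=c['camera_from_world']@np.append(p,1); return c['fx']*q[0]/q[2]+c['cx'],c['fy']*q[1]/q[2]+c['cy']
E
python3 - <<'E'
from h import *
for n in ['top','side']:
    c=snap(n); cv2.imwrite(f'pics/{n}0.png',cv2.resize(c['image'],(768,576),interpolation=cv2.INTER_CUBIC))
    print(n,c['fx'],np.linalg.inv(c['camera_from_world']).round(2).tolist())
s=read_state(); print(s)
E
```

```text
top 449.6581158361947 [[-0.0, -1.0, 0.09, 476.79], [-1.0, 0.0, -0.01, 127.31], [0.01, -0.09, -1.0, 1588.61], [0.0, 0.0, 0.0, 1.0]]
side 456.25010085062615 [[-0.79, -0.38, 0.47, 69.18], [-0.61, 0.49, -0.63, 805.9], [0.01, -0.79, -0.62, 819.27], [0.0, 0.0, 0.0, 1.0]]
{'time_s': 0.1, 'q': array([-1.20680944e+00,  1.16456454e-01,  1.44217521e+00, -3.26803922e-05,
        1.58399854e+00, -3.78368309e-02]), 'joint_vel': array([ 0.00188425, -0.00209936, -0.00191728,  0.00053293, -0.00098916,
       -0.00142439]), 'effort': array([ 8.60553737e-04, -7.22892880e+01, -6.23867083e+01,  7.80124194e-02,
        2.27019290e-02, -6.06514868e-05]), 'tcp_pos': array([ 263.9631059 , -621.26865002,  404.08091217]), 'tcp_rot': array([ 9.79884922e-01,  1.99562699e-01, -1.00346500e-04, -5.09237220e-04]), 'ft_force': array([ 0.23595588,  0.00543852, -0.12834573]), 'torque': array([-0.03955725, -0.05568305, -0.01567826]), 'grip_force': 0.0, 'grip_width': 0.9999739097366274}
```

View pics/top0.png

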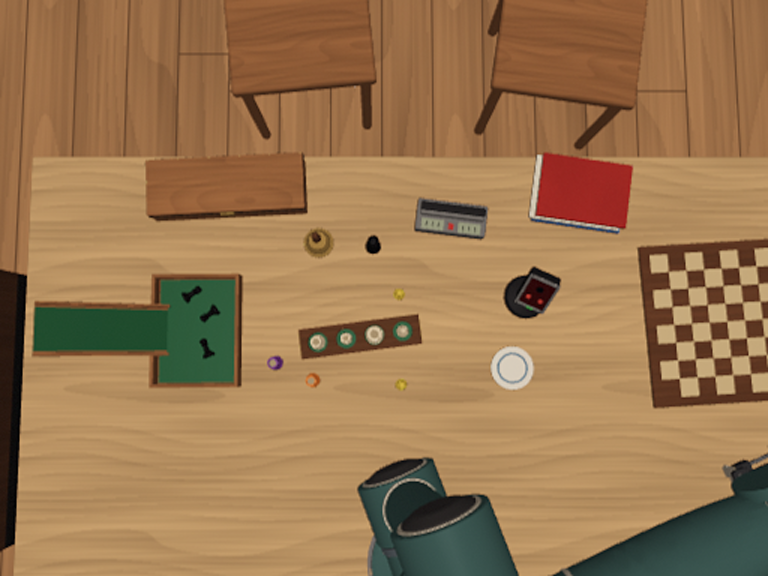

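View pics/side0.png

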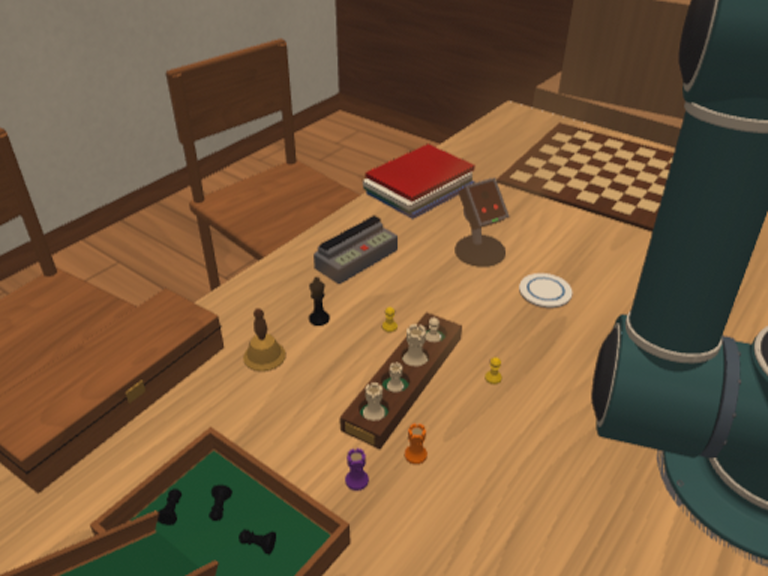

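```bash
python3 - <<'E'
from h import *
from scipy.spatial.transform import Rotation as R
t=load('top'); W=cloud(t)
print('rz',R.from_quat(read_state()['tcp_rot']).as_matrix().round(3).tolist())
# pieces
for n,(u,v) in dict(a=(317,341),b=(346,338),c=(375,334),d=(403,331)).items():
    u=int(u/1.5);v=int(v/1.5); p=W[v-10:v+11,u-10:u+11].reshape(-1,3)
    m=p[p[:,2]>45]; print(n,m.mean(0).round(1),np.nanmax(p[:,2]).round(1),len(m))
# rack top
m=W[200:250,190:290].reshape(-1,3); m=m[(m[:,2]>24)&(m[:,2]<38)]
r=cv2.minAreaRect(m[:,:2].astype(np.float32)); print('rack',r,cv2.boxPoints(r).round(0).tolist())
# scanner
for n in('top','side'):
    c=load(n);W=cloud(c); b,g,r=[c['image'][...,i].astype(int) for i in range(3)]
    k=np.zeros(b.shape,bool)
    if n=='top':k[175:215,340:380]=1
    else:k[115:155,305:345]=1
    P=W[k];s=P[:,2]>80
    red=((r-g>25)&k&(W[...,2]>80)); Q=W[red]
    print(n,'red',len(Q),Q.mean(0).round(1),np.argwhere(red).mean(0)[::-1])
    q=Q-Q.mean(0);_,S,V=np.linalg.svd(q);print(S.round(1),V[2].round(3))
    H=P[s];print(H.min(0),H.max(0),H.mean(0))
    f=W[k][(W[k][:,2]>2)&(W[k][:,2]<25)];print('foot',f.min(0),f.max(0)) if len(f) else 0
for n,b in(('top',(330,170,60,60)),('side',(285,105,70,80))):
    c=load(n)['image'][b[1]:b[1]+b[3],b[0]:b[0]+b[2]]
    cv2.imwrite(f'pics/sc_{n}.png',cv2.resize(c,(400,400),interpolation=cv2.INTER_CUBIC))
a=[cv2.imread(f'pics/sc_{n}.png') for n in('top','side')];cv2.imwrite('pics/sc.png',np.hstack(a))
E
```

```text
rz [[0.92, 0.391, -0.0], [0.391, -0.92, 0.001], [0.0, -0.001, -1.0]]
a [506.5 257.8  70.2] 78.5 45
b [515.1 192.2  58.5] 68.2 28
c [522.6 127.   82.9] 93.5 69
d [531.2  61.6  59. ] 66.7 21
rack ((519.1846923828125, 159.5836181640625), (70.0599365234375, 282.0817565917969), 7.140524864196777) [[467.0, 295.0], [502.0, 15.0], [571.0, 24.0], [536.0, 304.0]]
top red 284 [ 609.1 -230.3  123.4] [357.93309859 194.78521127]
[376.9 282.8 123.2] [-0.499  0.303  0.812]
[ 567.46093131 -278.47613247   81.81997335] [ 667.82334641 -185.43169136  160.05469181] [ 616.05465793 -229.9016922   127.87287851]
foot [ 551.67092775 -336.2427452     2.00883941] [ 691.18056086 -191.1297117    23.90402873]
side red 402 [ 605.9 -229.   125.6] [324.24875622 133.7960199 ]
[434.8 357.6 142. ] [ 0.571 -0.407 -0.713]
[ 565.48693787 -269.55894624   80.04801767] [ 663.75025869 -182.9543661   159.11270356] [ 610.36920109 -222.63526301  123.55409249]
foot [ 586.79258162 -551.50577775    2.00060903] [ 793.28938246 -268.67179765   24.55470593]
```

View pics/sc.png

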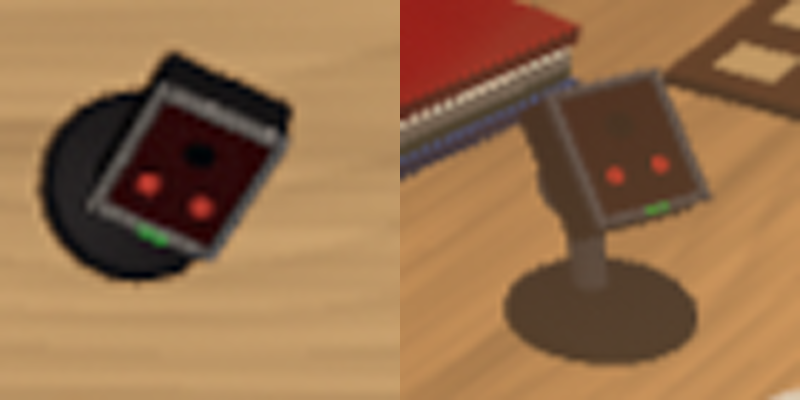

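```bash
cat >> h.py <<'E'
def wframe(x,y,psi,z=125):
    c,s=np.cos(psi),np.sin(psi); n=np.array([-c,-s,1])/2**.5; ya=np.array([-s,c,0]); return np.array([x,y,z]),np.cross(ya,n),ya,n
E
python3 - <<'E'
from h import *
from scipy.optimize import least_squares
T,S=load('top'),load('side')
top=[(165,90),(285,140),(215,255),(92,207)]; side=[(148,98),(255,72),(308,195),(205,225)]
top=[(330+(u+.5)*60/400-.5,170+(v+.5)*60/400-.5) for u,v in top]
side=[(285+(u+.5)*70/400-.5,105+(v+.5)*80/400-.5) for u,v in side]
C=[(42,35),(42,-35),(-42,-35),(-42,35)]
for use in('both','top','side'):
  def f(p):
    o,x,y,n=wframe(*p[:3]); r=[]
    for c,L,k in((T,top,'top'),(S,side,'side')):
        if use not in('both',k):continue
        for (a,b),q in zip(C,L): r+=list(np.array(proj(c,o+a*x+b*y+2*n))-q)
    return r
  s=least_squares(f,[607,-230,-.4]);print(use,s.x.round(3),np.degrees(s.x[2]),np.round(s.fun,1))
E
```

```text
both [ 6.06309e+02 -2.29677e+02 -3.89000e-01] -22.29946294991773 [-1.2 -0.5  1.2  0.2  0.5  1.1 -0.7  0.4 -0.8 -0.9 -0.2 -1.6  0.8  0.2
 -0.4  0.7]
top [ 6.07298e+02 -2.29867e+02 -3.96000e-01] -22.66287766218198 [-1.  -0.9  1.3 -0.1  0.4  0.9 -0.7  0.1]
side [ 6.04918e+02 -2.28358e+02 -3.81000e-01] -21.837588202252817 [-0.7 -0.5 -0.1 -1.3  1.   0.5 -0.1  1.1]
```

Request:
step_arm --commands '[{"tx":0.64,"ty":-0.8,"fingers":0},{"tx":0.64,"ty":-0.8,"fingers":0},{"tx":0.64,"ty":-0.8,"fingers":0},{"tx":0.64,"ty":-0.8,"fingers":0},{"tx":0.64,"ty":-0.8,"fingers":0}]'

```text
validation failed for argument at $.co...
```

Request:
step_arm --commands '[{"tx":0.64,"ty":-0.8},{"tx":0.64,"ty":-0.8},{"tx":0.64,"ty":-0.8},{"tx":0.64,"ty":-0.8},{"tx":0.64,"ty":-0.8}]'

```text
validation failed for argument at $.co...
```

Request:
step_arm --commands '[{"tx":0.64,"ty":-0.8},{"tx":0.64,"ty":-0.8},{"tx":0.64,"ty":-0.8},{"tx":0.64,"ty":-0.8},{"tx":0.64,"ty":-0.8}]'

```text
validation failed for argument at $.co...
```

Request:
step_arm --commands '[{"tx":0.54,"ty":-0.7,"spin":0.267},{"tx":0.54,"ty":-0.7,"spin":0.267},{"tx":0.54,"ty":-0.7,"spin":0.267},{"tx":0.54,"ty":-0.7,"spin":0.267},{"tx":0.54,"ty":-0.7,"spin":0.267}]'

```text
validation failed for argument at $.co...
```

Request:
step_arm --commands '[{"tx":0.64,"ty":-0.8,"tz":0.0,"spin":0.0,"fingers":0.0},{"tx":0.64,"ty":-0.8,"tz":0.0,"spin":0.0,"fingers":0.0},{"tx":0.64,"ty":-0.8,"tz":0.0,"spin":0.0,"fingers":0.0},{"tx":0.64,"ty":-0.8,"tz":0.0,"spin":0.0,"fingers":0.0},{"tx":0.64,"ty":-0.8,"tz":0.0,"spin":0.0,"fingers":0.0}]'

```text
time_s: 0.52
tcp_pos: [319.3, -421.9, 404.3]
tcp_rot: [0.98, 0.199, -0.0, -0.0]
ft_force: [1.2, 0.2, 0.6]
grip_width: 0.689
grip_force: 0.0
```

Request:
step_arm --commands '[{"tx":0.64,"ty":-0.8,"tz":0.0,"spin":0.0,"fingers":0.0},{"tx":0.64,"ty":-0.8,"tz":0.0,"spin":0.0,"fingers":0.0},{"tx":0.64,"ty":-0.8,"tz":0.0,"spin":0.0,"fingers":0.0},{"tx":0.64,"ty":-0.8,"tz":0.0,"spin":0.0,"fingers":0.0},{"tx":0.64,"ty":-0.8,"tz":0.0,"spin":0.0,"fingers":0.0}]'

```text
time_s: 0.93
tcp_pos: [374.3, -224.5, 404.6]
tcp_rot: [0.98, 0.199, 0.0, -0.0]
ft_force: [0.7, 0.5, -0.4]
grip_width: 0.502
grip_force: 0.0
```

Request:
step_arm --commands '[{"tx":0.64,"ty":-0.8,"tz":0.0,"spin":0.0,"fingers":0.0},{"tx":0.64,"ty":-0.8,"tz":0.0,"spin":0.0,"fingers":0.0},{"tx":0.64,"ty":-0.8,"tz":0.0,"spin":0.0,"fingers":0.0},{"tx":0.64,"ty":-0.8,"tz":0.0,"spin":0.0,"fingers":0.0},{"tx":0.64,"ty":-0.8,"tz":0.0,"spin":0.0,"fingers":0.0}]'

```text
time_s: 1.35
tcp_pos: [429.5, -27.0, 404.8]
tcp_rot: [0.98, 0.2, 0.0, 0.0]
ft_force: [-0.6, -0.9, -0.2]
grip_width: 0.503
grip_force: 0.0
```

Request:
step_arm --commands '[{"tx":0.54,"ty":-0.7,"tz":0.0,"spin":0.267,"fingers":0.0},{"tx":0.54,"ty":-0.7,"tz":0.0,"spin":0.267,"fingers":0.0},{"tx":0.54,"ty":-0.7,"tz":0.0,"spin":0.267,"fingers":0.0},{"tx":0.54,"ty":-0.7,"tz":0.0,"spin":0.267,"fingers":0.0},{"tx":0.54,"ty":-0.7,"tz":0.0,"spin":0.267,"fingers":0.0}]'

```text
time_s: 1.77
tcp_pos: [474.5, 145.1, 404.4]
tcp_rot: [0.998, 0.062, -0.0, -0.0]
ft_force: [0.1, -0.3, 0.9]
grip_width: 0.503
grip_force: 0.0
```

```bash
cat >> h.py <<'E'
from scipy.spatial.transform import Rotation as R
def delta(target):
    s=read_state();M=R.from_quat(s['tcp_rot']).as_matrix()
    print('t',s['time_s'],'pos',s['tcp_pos'].round(1),'yaw_y',np.degrees(np.arctan2(M[1,1],M[0,1])).round(2),'z',M[:,2].round(3),'q',s['q'].round(2))
    print('units',(M.T@(np.array(target)-s['tcp_pos'])/200).round(4))
E
python3 - <<'E'
from h import *
delta([506.9,257.8,404]); c=snap('wrist')
cv2.imwrite('pics/w1.png',c['image'])
E
```

```text
t 1.7667 pos [474.5 145.1 404.4] yaw_y -82.94 z [-0.     0.001 -1.   ] q [ 0.25 -0.28  1.81  0.    1.61  1.69]
units [ 0.2302 -0.5391  0.002 ]
```

View pics/w1.png

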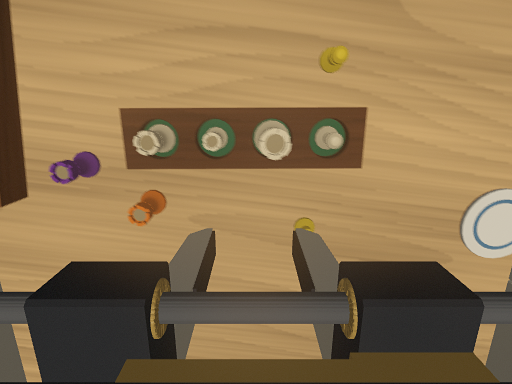

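Request:
step_arm --commands '[{"tx":0.23,"ty":-0.539,"tz":0.25,"spin":0.0,"fingers":0.0},{"tx":0.23,"ty":-0.539,"tz":0.25,"spin":0.0,"fingers":0.0},{"tx":0.23,"ty":-0.539,"tz":0.25,"spin":0.0,"fingers":0.0},{"tx":0.23,"ty":-0.539,"tz":0.25,"spin":0.0,"fingers":0.0}]'

```text
time_s: 2.15
tcp_pos: [507.2, 258.4, 350.5]
tcp_rot: [0.998, 0.062, -0.002, 0.0]
ft_force: [-0.3, 1.2, -1.2]
grip_width: 0.502
grip_force: 0.0
```

```bash
python3 - <<'E'
from h import *
delta([506.9,257.8,233]); c=snap('wrist');W=cloud(c)
d=np.linalg.norm(W[...,:2]-[506.9,257.8],axis=-1)
m=(d<25)&(W[...,2]>60)&(W[...,2]<85); P=W[m]; print(len(P),P.mean(0),P.min(0),P.max(0)); print(cv2.minEnclosingCircle(P[P[:,2]>68][:,:2].astype(np.float32)))
print(np.argwhere(m).min(0),np.argwhere(m).max(0))
for n in 'side',:
    c=snap(n);W=cloud(c);d=np.linalg.norm(W[...,:2]-[506.9,257.8],axis=-1);m=(d<22)&(W[...,2]>60)&(W[...,2]<85);P=W[m];print(len(P),P.mean(0) if len(P) else 0)
E
```

```text
t 2.15 pos [507.2 258.4 350.5] yaw_y -82.85 z [-0.005 -0.001 -1.   ] q [ 0.43 -0.09  1.74  0.    1.5   1.87]
units [0.0008 0.0026 0.5873]
667 [504.46892576 260.71407568  70.90931307] [490.97882301 248.06520602  60.14342221] [516.23359519 273.29497688  75.72824754]
((503.627197265625, 260.6927795410156), 12.746463775634766)
[184 238] [214 266]
125 [502.24742323 260.04249712  71.21904659]
```

Request:
step_arm --commands '[{"tx":-0.016,"ty":-0.011,"tz":0.2,"spin":0.0,"fingers":0.0},{"tx":-0.016,"ty":-0.011,"tz":0.4,"spin":0.0,"fingers":0.0},{"tx":-0.016,"ty":-0.011,"tz":0.6,"spin":0.0,"fingers":0.0},{"tx":-0.016,"ty":-0.011,"tz":0.6,"spin":0.0,"fingers":0.0},{"tx":-0.016,"ty":-0.011,"tz":0.6,"spin":0.0,"fingers":0.0}]'

```text
time_s: 2.67
tcp_pos: [503.3, 255.2, 234.8]
tcp_rot: [0.998, 0.061, -0.001, 0.0]
ft_force: [1.0, 0.3, 0.6]
grip_width: 0.498
grip_force: 0.0
```

```bash
python3 - <<'E'
from h import *
delta([503.8,260.3,233]); c=snap('wrist')
cv2.imwrite('pics/w2.png',c['image'])
E
```

```text
t 2.6667 pos [503.3 255.2 234.8] yaw_y -83.05 z [-0.002 -0.001 -1.   ] q [ 0.42 -0.02  1.87 -0.    1.3   1.87]
units [ 0.0058 -0.0251  0.0091]
```

View pics/w2.png

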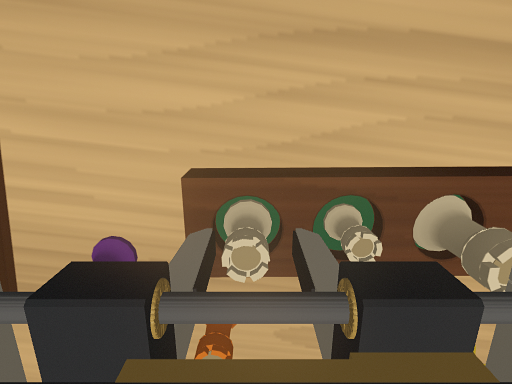

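Request:
step_arm --commands '[{"tx":0.004,"ty":-0.022,"tz":0.01,"spin":0.0,"fingers":0.0},{"tx":0.004,"ty":-0.022,"tz":0.01,"spin":0.0,"fingers":-1.0},{"tx":0.004,"ty":-0.022,"tz":0.01,"spin":0.0,"fingers":-1.0},{"tx":0.004,"ty":-0.022,"tz":0.01,"spin":0.0,"fingers":-1.0},{"tx":0.004,"ty":-0.022,"tz":0.01,"spin":0.0,"fingers":-1.0}]' --newtons 10

```text
time_s: 3.13
tcp_pos: [503.8, 260.7, 233.5]
tcp_rot: [0.998, 0.061, 0.0, -0.0]
ft_force: [-0.2, 0.2, 1.5]
grip_width: 0.27
grip_force: 10.0
```

Request:
step_arm --commands '[{"tx":0.0,"ty":0.0,"tz":0.0,"spin":0.0,"fingers":-1.0},{"tx":0.0,"ty":0.0,"tz":0.0,"spin":0.0,"fingers":-1.0},{"tx":0.0,"ty":0.0,"tz":-0.05,"spin":0.0,"fingers":-1.0},{"tx":0.0,"ty":0.0,"tz":-0.1,"spin":0.0,"fingers":-1.0},{"tx":0.0,"ty":0.0,"tz":-0.15,"spin":0.0,"fingers":-1.0}]'

```text
time_s: 3.55
tcp_pos: [503.6, 260.6, 263.9]
tcp_rot: [0.998, 0.061, -0.0, -0.0]
ft_force: [-0.2, 0.4, -0.9]
grip_width: 0.271
grip_force: 10.0
```

Request:
step_arm --commands '[{"tx":0.0,"ty":0.0,"tz":-0.1,"spin":0.0,"fingers":-1.0},{"tx":0.0,"ty":0.0,"tz":-0.2,"spin":0.0,"fingers":-1.0},{"tx":0.0,"ty":0.0,"tz":-0.25,"spin":0.0,"fingers":-1.0},{"tx":0.0,"ty":0.0,"tz":-0.25,"spin":0.0,"fingers":-1.0},{"tx":0.0,"ty":0.0,"tz":-0.25,"spin":0.0,"fingers":-1.0}]'

```text
time_s: 3.97
tcp_pos: [503.6, 260.6, 313.0]
tcp_rot: [0.998, 0.061, 0.0, -0.0]
ft_force: [0.1, -0.3, -0.1]
grip_width: 0.268
grip_force: 10.0
```

```bash
python3 - <<'E'
from h import *
delta([503.8,260.3,233]); 
im=[snap('wrist')['image'][150:300,130:380], snap('side')['image'][170:320,180:380]]
cv2.imwrite('pics/g1.png',np.hstack([cv2.resize(i,(400,300)) for i in im]))
E
```

```text
t 3.9667 pos [503.6 260.6 313. ] yaw_y -83.0 z [ 0.001  0.    -1.   ] q [ 0.43 -0.08  1.79 -0.    1.43  1.88]
units [3.0e-04 1.8e-03 4.0e-01]
```

View pics/g1.png

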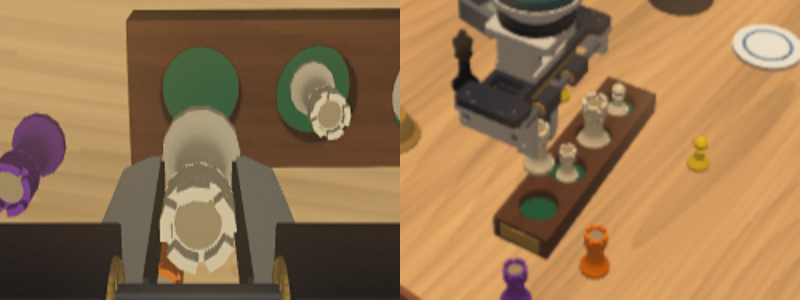

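Request:
step_arm --commands '[{"tx":0.2,"ty":0.0,"tz":0.0,"spin":0.0,"fingers":-1.0},{"tx":0.37,"ty":0.0,"tz":0.0,"spin":0.0,"fingers":-1.0},{"tx":0.37,"ty":0.0,"tz":0.1,"spin":0.0,"fingers":-1.0},{"tx":0.37,"ty":0.0,"tz":0.25,"spin":0.0,"fingers":-1.0},{"tx":0.37,"ty":0.0,"tz":0.36,"spin":0.0,"fingers":-1.0}]'

```text
time_s: 4.48
tcp_pos: [577.1, 269.4, 237.2]
tcp_rot: [0.998, 0.061, -0.001, 0.0]
ft_force: [-0.5, -0.4, -0.5]
grip_width: 0.268
grip_force: 10.0
```

Request:
step_arm --commands '[{"tx":0.0,"ty":0.0,"tz":0.0,"spin":0.0,"fingers":-1.0},{"tx":-0.05,"ty":0.0,"tz":0.0,"spin":0.0,"fingers":-1.0},{"tx":-0.08,"ty":0.0,"tz":0.0,"spin":0.0,"fingers":-1.0},{"tx":-0.11,"ty":0.0,"tz":0.0,"spin":0.0,"fingers":-1.0},{"tx":-0.14,"ty":0.0,"tz":0.0,"spin":0.0,"fingers":-1.0}]'

```text
time_s: 4.9
tcp_pos: [548.8, 266.3, 242.6]
tcp_rot: [0.998, 0.061, 0.001, -0.0]
ft_force: [1.4, 0.4, 1.7]
grip_width: 0.269
grip_force: 10.0
```

Request:
step_arm --commands '[{"tx":-0.03,"ty":0.0,"tz":0.0,"spin":0.0,"fingers":-1.0},{"tx":-0.06,"ty":0.0,"tz":0.0,"spin":0.0,"fingers":-1.0},{"tx":-0.09,"ty":0.0,"tz":0.0,"spin":0.0,"fingers":-1.0},{"tx":-0.09,"ty":0.0,"tz":0.0,"spin":0.0,"fingers":-1.0}]'

```text
time_s: 5.23
tcp_pos: [530.5, 264.0, 241.0]
tcp_rot: [0.998, 0.061, 0.0, -0.0]
ft_force: [0.4, -0.5, 0.3]
grip_width: 0.269
grip_force: 10.0
```

```bash
python3 - <<'E'
from h import *
delta([503.8,260.3,233]); 
im=[snap('wrist')['image'][100:300,130:380], snap('side')['image'][150:310,160:360]]
cv2.imwrite('pics/p1.png',np.hstack([cv2.resize(i,(400,320),interpolation=cv2.INTER_CUBIC) for i in im]))
E
```

```text
t 5.2333 pos [530.5 264.  241. ] yaw_y -82.98 z [ 0.  0. -1.] q [0.42 0.03 1.8  0.   1.31 1.87]
units [-0.1348  0.002   0.0402]
```

View pics/p1.png

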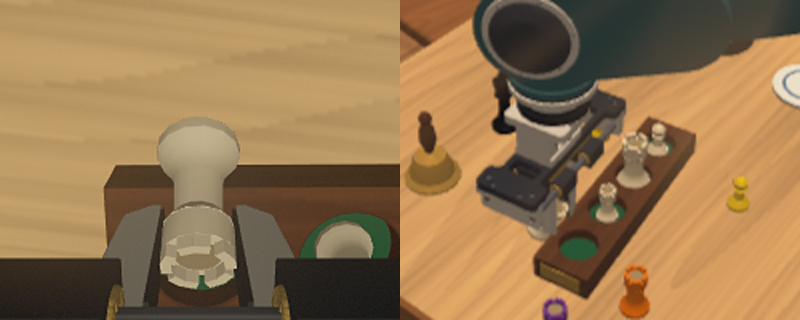

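```bash
cat > fit.py <<'E'
from h import *
from scipy.optimize import least_squares
def fit(view=None):
    c=snap('wrist');W=cloud(c);s=read_state();M=R.from_quat(s['tcp_rot']).as_matrix()
    L=(W-s['tcp_pos'])@M-[0,0,167]            # tool frame, grasp point origin
    im=c['image'].astype(int);b,g,r=[im[...,i] for i in range(3)]
    m=(np.abs(L[...,1])<18)&(L[...,0]>-25)&(L[...,0]<65)&(np.abs(L[...,2]-20)<45)&(r-b<75)&(r>110)
    m=cv2.erode(m.astype(np.uint8),np.ones((3,3)))>0
    P=L[m]
    nodes=np.array([0,5,10,15,20,30,38,40.9,41,57])
    def res(p,full=False):
        th,off,a0,yo=p[:4]; base=np.array([np.sin(th),0,np.cos(th)])  # points from top to base
        prof=np.r_[17,p[4:11],12.5,12.5]
        u=np.array([np.cos(th),0,-np.sin(th)])
        Q=P-off*u-[0,yo,0]; a=a0-Q@base; rad=np.hypot(Q@u,Q[:,1])
        e=rad-np.interp(a,nodes,prof); e=np.where(a>57,a-57,e) ; e=np.where(a<0,np.abs(a),e)
        return (a,e) if full else np.r_[e,(p[4:11]-[17,14,11,10,9,9,10])/3,(p[1]+0)/1,(p[2]-49.5)/1]
    best=min((least_squares(res,np.r_[t,0,49.5,0,17,14,11,10,9,9,10],loss='soft_l1') for t in(.3,.6,.8,1.)),key=lambda s:s.cost)
    a,e=res(best.x,True)
    print('n',len(P),'tilt',np.degrees(best.x[0]).round(2),'off,a0,y',best.x[1:4].round(2),'prof',best.x[4:].round(1),'med|e|',np.median(abs(e)).round(2),'a hist',np.histogram(a,[-5,5,20,41,57,65])[0])
    return best.x
if __name__=='__main__': fit(); delta([0,0,0])
E
python3 fit.py
```

```text
n 3634 tilt 26.91 off,a0,y [ 1.76 49.13 -1.31] prof [16.7 13.2 10.4  9.3  8.9  9.  11.8] med|e| 0.44 a hist [ 167 1118  540 1753   56]
t 5.3833 pos [531.4 264.1 240.8] yaw_y -82.99 z [-0.  0. -1.] q [0.42 0.03 1.8  0.   1.31 1.87]
units [-2.798   0.9865  1.2042]
```

Request:
step_arm --commands '[{"tx":-0.03,"ty":0.0,"tz":0.0,"spin":0.0,"fingers":-1.0},{"tx":-0.05,"ty":0.0,"tz":0.0,"spin":0.0,"fingers":-1.0},{"tx":-0.05,"ty":0.0,"tz":0.0,"spin":0.0,"fingers":-1.0}]'

```text
time_s: 5.63
tcp_pos: [520.9, 262.7, 240.5]
tcp_rot: [0.998, 0.061, -0.0, 0.0]
ft_force: [1.6, 0.3, -0.2]
grip_width: 0.271
grip_force: 10.0
```

```bash
python3 fit.py
```

```text
n 3948 tilt 39.03 off,a0,y [ 1.74 50.66 -1.35] prof [16.9 13.5 10.4  9.5  8.8  9.4 12.8] med|e| 0.43 a hist [ 221 1260  785 1615   67]
t 5.6833 pos [521.2 262.8 240.7] yaw_y -82.99 z [-0. -0. -1.] q [ 0.42  0.01  1.82 -0.    1.31  1.87]
units [-2.7466  0.9861  1.2039]
```

Request:
step_arm --commands '[{"tx":-0.025,"ty":0.0,"tz":0.0,"spin":0.0,"fingers":-1.0},{"tx":-0.025,"ty":0.0,"tz":0.0,"spin":0.0,"fingers":-1.0},{"tx":-0.025,"ty":0.0,"tz":0.0,"spin":0.0,"fingers":-1.0}]'

```text
time_s: 5.93
tcp_pos: [516.4, 262.2, 240.9]
tcp_rot: [0.998, 0.061, 0.0, -0.0]
ft_force: [1.4, 0.1, -0.2]
grip_width: 0.269
grip_force: 10.0
```

```bash
python3 fit.py
```

```text
n 4046 tilt 404.46 off,a0,y [ 2.01 51.79 -1.36] prof [16.8 14.  10.5  9.4  8.9  9.1 11.9] med|e| 0.4 a hist [ 225 1276  931 1433  181]
t 5.9833 pos [516.5 262.2 240.9] yaw_y -83.0 z [ 0.  0. -1.] q [0.43 0.   1.83 0.   1.31 1.87]
units [-2.7232  0.9866  1.2042]
```

Request:
step_arm --commands '[{"tx":0.0,"ty":0.0,"tz":0.0,"spin":0.0,"fingers":-1.0},{"tx":0.0,"ty":0.0,"tz":-0.1,"spin":0.0,"fingers":-1.0},{"tx":0.0,"ty":0.0,"tz":-0.25,"spin":0.0,"fingers":-1.0},{"tx":0.0,"ty":0.0,"tz":-0.4,"spin":0.0,"fingers":-1.0},{"tx":0.0,"ty":0.0,"tz":-0.5,"spin":0.0,"fingers":-1.0}]' --newtons 30

```text
time_s: 6.4
tcp_pos: [516.6, 262.3, 343.6]
tcp_rot: [0.998, 0.061, 0.001, -0.0]
ft_force: [-0.3, -0.1, 0.6]
grip_width: 0.265
grip_force: 30.0
```

Request:
step_arm --commands '[{"tx":-0.02,"ty":0.1,"tz":-0.1,"spin":0.0,"fingers":-1.0},{"tx":-0.04,"ty":0.25,"tz":-0.2,"spin":0.0,"fingers":-1.0},{"tx":-0.06,"ty":0.4,"tz":-0.287,"spin":0.0,"fingers":-1.0},{"tx":-0.08,"ty":0.55,"tz":-0.287,"spin":0.0,"fingers":-1.0},{"tx":-0.1,"ty":0.7,"tz":-0.287,"spin":0.0,"fingers":-1.0}]'

```text
time_s: 6.82
tcp_pos: [513.5, 119.6, 399.5]
tcp_rot: [0.998, 0.061, 0.001, -0.0]
ft_force: [-0.3, -0.5, -0.1]
grip_width: 0.264
grip_force: 30.0
```

Request:
step_arm --commands '[{"tx":-0.02,"ty":0.15,"tz":0.0,"spin":0.0,"fingers":-1.0},{"tx":-0.04,"ty":0.3,"tz":0.0,"spin":0.0,"fingers":-1.0},{"tx":-0.06,"ty":0.45,"tz":0.0,"spin":0.0,"fingers":-1.0},{"tx":-0.08,"ty":0.6,"tz":0.0,"spin":0.0,"fingers":-1.0},{"tx":-0.1,"ty":0.75,"tz":0.0,"spin":0.0,"fingers":-1.0}]'

```text
time_s: 7.23
tcp_pos: [511.9, -31.9, 398.2]
tcp_rot: [0.998, 0.061, -0.0, -0.0]
ft_force: [0.4, 0.3, -0.5]
grip_width: 0.261
grip_force: 30.0
```

Request:
step_arm --commands '[{"tx":-0.03,"ty":0.12,"tz":0.0,"spin":0.1,"fingers":-1.0},{"tx":-0.05,"ty":0.24,"tz":0.0,"spin":0.2,"fingers":-1.0},{"tx":-0.07,"ty":0.36,"tz":0.0,"spin":0.3,"fingers":-1.0},{"tx":-0.09,"ty":0.46,"tz":0.0,"spin":0.4,"fingers":-1.0},{"tx":-0.1,"ty":0.5,"tz":0.0,"spin":0.488,"fingers":-1.0}]'

```text
time_s: 7.65
tcp_pos: [504.3, -134.3, 398.0]
tcp_rot: [0.98, -0.197, -0.0, 0.0]
ft_force: [0.5, 0.2, -0.2]
grip_width: 0.261
grip_force: 30.0
```

```bash
python3 - <<'E'
from h import *
delta([506,-188.6,398.3])
E
```

```text
t 7.65 pos [ 504.3 -134.3  398. ] yaw_y -112.68 z [-0.001 -0.    -1.   ] q [-0.31 -0.22  1.78 -0.    1.59  1.66]
units [ 0.1127  0.2472 -0.0016]
```

Request:
step_arm --commands '[{"tx":0.04,"ty":0.1,"tz":0.0,"spin":0.0,"fingers":-1.0},{"tx":0.08,"ty":0.2,"tz":0.0,"spin":0.0,"fingers":-1.0},{"tx":0.113,"ty":0.247,"tz":0.0,"spin":0.0,"fingers":-1.0},{"tx":0.113,"ty":0.247,"tz":0.0,"spin":0.0,"fingers":-1.0},{"tx":0.113,"ty":0.247,"tz":0.0,"spin":0.0,"fingers":-1.0}]'

```text
time_s: 8.07
tcp_pos: [506.9, -186.5, 397.9]
tcp_rot: [0.981, -0.194, -0.0, -0.0]
ft_force: [0.6, -0.2, 0.0]
grip_width: 0.265
grip_force: 30.0
```

```bash
python3 - <<'E'
from fit import *
x=fit(); delta([506,-188.6,398.3]); print(read_state()['grip_width'])
im=[load('wrist')['image'],snap('side')['image'][80:200,260:420]]
cv2.imwrite('pics/f1.png',np.hstack([cv2.resize(i,(400,300),interpolation=cv2.INTER_CUBIC) for i in im]))
E
```

```text
n 4075 tilt 43.7 off,a0,y [ 1.66 51.13 -0.8 ] prof [16.9 13.6 10.5  9.5  8.8  9.5 12.8] med|e| 0.4 a hist [ 256 1267  920 1544   88]
t 8.1167 pos [ 506.9 -186.   398. ] yaw_y -112.29 z [-0.  0. -1.] q [-0.4  -0.18  1.74  0.    1.58  1.56]
units [ 0.001   0.0136 -0.0016]
0.26170551368204986
```

View pics/f1.png

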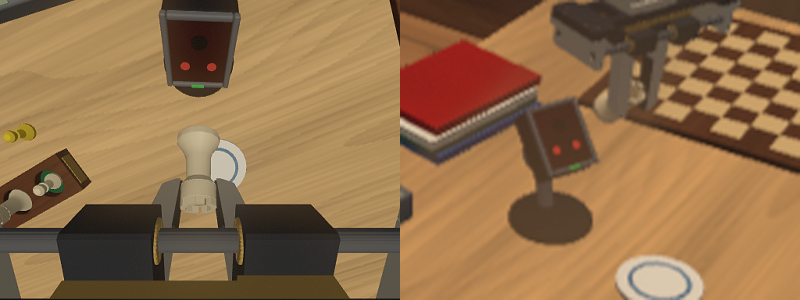

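```bash
python3 - <<'E'
from h import *
c=load('wrist'); cv2.imwrite('pics/wc.png',cv2.resize(c['image'][0:130,190:320],(780,600) if 0 else (600,600),interpolation=cv2.INTER_CUBIC))
E
```

```text
(no output)
```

View pics/wc.png

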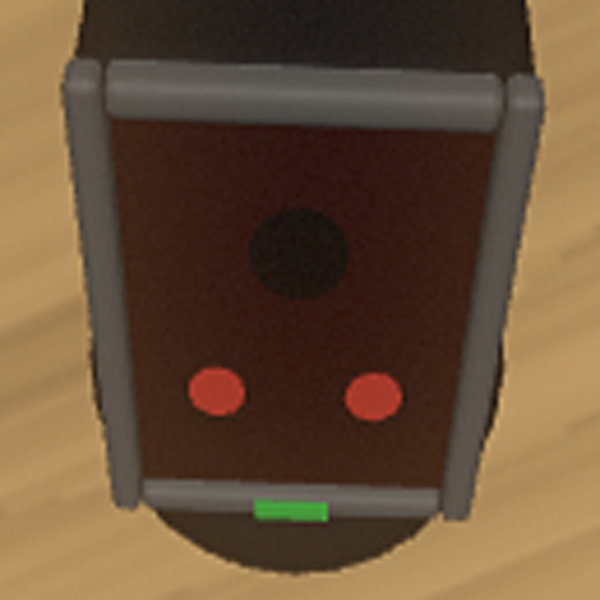

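```bash
python3 - <<'E'
from h import *
from scipy.optimize import least_squares
c=load('wrist');s=read_state()
L=[(190+(u+.5)*130/600-.5,(v+.5)*130/600-.5) for u,v in[(65,65),(543,80),(465,518),(115,505)]]
C=[(42,35),(42,-35),(-42,-35),(-42,35)]
for k in (3,4):
  def f(p):
    o,x,y,n=wframe(*p); return np.concatenate([np.array(proj(c,o+a*x*1+b*y+2*n))-q for (a,b),q in zip(C,L)])
  r=least_squares(f,[606,-230,-.39,125][:k]);print(r.x.round(3),np.degrees(r.x[2]).round(2),r.fun.round(1))
  o,xa,ya,n=wframe(*r.x)
  M=R.from_quat(s['tcp_rot']).as_matrix()
  th=np.radians(44);u=np.array([np.cos(th),0,-np.sin(th)]);b=np.array([np.sin(th),0,np.cos(th)])
  lab=s['tcp_pos']+M@([0,-.8,167]+1.7*u+51.1*b); d=lab-o
  print('label in window frame',(d@xa).round(1),(d@ya).round(1),(d@n).round(1),'angle',np.degrees(np.arccos(-(M@b)@n)).round(2))
  print('correction tool units',(M.T@(o+100*n-lab)/200).round(4))
E
```

```text
[ 6.06057e+02 -2.26106e+02 -4.22000e-01] -24.19 [-1.7  0.3  1.4  1.   1.1 -0.8 -0.7 -0.7]
label in window frame 0.0 -1.8 99.6 angle 1.7
correction tool units [-0.001  -0.0088 -0.0012]
[ 6.06362e+02 -2.26235e+02 -4.22000e-01  1.23206e+02] -24.19 [-1.3  0.5  0.9  1.2  0.9 -1.2 -0.4 -1.1]
label in window frame 1.1 -1.8 101.1 angle 1.7
correction tool units [ 0.0006 -0.0088  0.0078]
```

Request:
step_arm --commands '[{"tx":0.0,"ty":0.0,"tz":0.0,"spin":0.015,"fingers":-1.0},{"tx":0.0,"ty":0.0,"tz":0.0,"spin":0.015,"fingers":-1.0},{"tx":0.0,"ty":0.0,"tz":0.0,"spin":0.015,"fingers":-1.0},{"tx":0.0,"ty":0.0,"tz":0.0,"spin":0.015,"fingers":-1.0},{"tx":0.0,"ty":0.0,"tz":0.0,"spin":0.015,"fingers":-1.0}]'

```text
time_s: 8.58
tcp_pos: [506.7, -186.3, 398.3]
tcp_rot: [0.98, -0.201, 0.0, 0.0]
ft_force: [1.1, 0.6, -0.0]
grip_width: 0.263
grip_force: 30.0
```

```bash
python3 - <<'E'
from fit import *
x=fit(); delta([506,-188.6,398.3])
s=read_state();M=R.from_quat(s['tcp_rot']).as_matrix();th=x[0]
u=np.array([np.cos(th),0,-np.sin(th)]);b=np.array([np.sin(th),0,np.cos(th)])
lab=s['tcp_pos']+M@([0,x[3],167]+x[1]*u+x[2]*b)
o,xa,ya,n=wframe(606.2,-228,np.radians(-23.2));d=lab-o
print((d@xa).round(1),(d@ya).round(1),(d@n).round(1),np.degrees(np.arccos(-(M@b)@n)).round(2))
ok=abs(d@xa)<4 and abs(d@ya)<4 and abs(d@n-100)<5
print(ok, close_job() if ok else 'not handed in')
E
```

```text
n 4031 tilt 43.68 off,a0,y [ 1.58 50.89 -1.35] prof [16.9 13.5 10.5  9.5  8.9  9.4 12.6] med|e| 0.41 a hist [ 255 1274  894 1509   99]
t 8.6333 pos [ 506.7 -186.3  398.2] yaw_y -113.17 z [ 0. -0. -1.] q [-0.4  -0.18  1.74 -0.    1.58  1.58]
units [ 0.0012  0.0119 -0.0005]
-0.7 0.5 100.4 1.31
the job is handed in; nothing more can be done
True None
```

Job handed in: the middle rook was drawn upright from the rack, tipped by pushing its base against the fixed rack's side, and is held raised and steady with its label about 100 mm from the scanner window, under 1 mm off centre and about 1.3° off square by my camera measurements.

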